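# Let a guest soap out of the lever dispenser and ease its lid down

### The arm

A 6-joint arm with a two-finger parallel gripper is mounted at the origin on the work surface. World frame = base frame: x ahead of the robot, y to its left, z up, the work surface at z = 0. Lengths are in mm, angles in rad, forces in N, time in s.
With the tool pointing down it reaches from about 275 to 750 mm from the base axis. Payload 10.2 kg.
Tool frame: the origin (TCP) lies midway between the tips of the shut fingers; the grasp point (between the pads) lies grip_depth behind it (grip_depth is the distance from the TCP to the grasp point, in mm); z points along the fingers, y is the line along which they close (so a half turn about z gives the same grasp; the last joint's range is limited). The gripper opens to 85 mm and grips with 20 to 120 N. Pads are 22 mm wide; open, the fingers measure 114 mm over their backs; the gripper's body (76 mm by 85 mm) begins 54 mm behind the grasp point. The pads swing forward as they close: fully open they stand 13 mm farther back than shut.
Start: joints at [0.961, 0.313, 1.498, -0, 1.331, -0.223], TCP at [198.057, 486.214, 207.194] pointing down, gripper open.
Joint ranges: [-2.94, 2.94], [-0.97, 2.17], [0.19, 2.56], [-1.23, 4.37], [0.02, 3.11], [-2.88, 2.88]. Speed limits (rad/s): [2.39, 2.39, 3.01, 3.14, 3.14, 3.14].

### API

Orientations are given as a unit quaternion [w, x, y, z].
In Python, from rig import * gives the robot as it stands.
- The arm moves only by the tool servo_tool, never from a script. Its argument "commands" is a list of rows, each a list of 3 entries, a list of its own where there are three numbers: the gripper command: -1 is fully open, 1 is shut, values between are in proportion, then the shift along the tool's x, y, z in m, then the turn, a rotation vector about the tool's x, y, z in units of 6 degrees (1.0 is 6 degrees). In form: [[grip, [dx, dy, dz], [ax, ay, az]], ...]. A call has 1 to 10 rows; each row shifts and turns the commanded pose from where the row before left it, along the tool's axes as they then stand; what a row does not reach is not made up. A row lasts 1/12 s, in which the tool goes at most 41.7 mm and 7.16 degrees, less where a joint would pass 70% of its speed; a pose out of reach is approached as far as the arm can. A call is refused whole if a number of a shift passes 0.0417 or a number of a turn 1, either way. A call with a gripper value outside its range is refused whole. The fingers move at their own pace and stop on an object; "squeeze" is the grip in N (left out, the last holds). Time passes only in rows, so rows that do not move let the fingers close. It gives the time, the measured TCP pose, the force, the opening and the grip force at its end, in the units of the state.
- sense(): the state, without advancing time (a new reading comes with each control period).
- capture(name): name is "side" or "top"; returns a dict with "pixels" (384x512x3 uint8, red, green, blue), "z_map" (384x512 float32, mm along the optical axis (not along the pixel's ray), 0 where there is no reading), "fx", "fy", "cx", "cy" (pixels), "distortion" ([k1, k2, p1, p2, k3] as OpenCV has them; the pictures are not rectified), "rvec" (rotation vector, rad) and "tvec" (3), from world to camera coordinates, as OpenCV has them. Camera axes: x right, y down, z forward; pixel columns grow to the right and rows downward; lengths in mm; the calibration is good to about 2 mm. A picture is of the moment at which its call begins.
- finish_job(): hands the job in; it is judged then, once.
The state is a dict: "time_s": time; "joints": joint angles; "dq": joint speeds; "tau": joint torques, N m; "eef_pos": TCP position; "ee_rot": TCP orientation; "force": force on the tool from outside, world axes, zero at the start; "wrist_torque": the same for the moment, N m; "grip_width": opening from 0.0 (shut) to 1.0 (fully open); "grip_force": force on a finger pad.
Only numpy, scipy, OpenCV 4.12 (cv2) and the standard library are available. Lean on these libraries where they do the work, as an engineer would, in place of code of your own. Each camera call takes 0.05 s, during which the arm holds its last target. There are 200 camera calls.

### The job

Press the red lever paddle of the soap dispenser all the way down with your fingertips, so that its clear lid stands fully open and the yellow soap ball rolls out into the white oval dish. Once the soap is in the dish, keep your fingertips on the paddle and let it rise slowly, taking two seconds or more, so the lid comes down without slamming; finish with the lid shut and your hand clear. Work by the lever alone: do not touch the lid, the soap or the dish, lift nothing, and leave the black pump bottle, the tumbler and the tongue scraper where they are.

Things in the scene. Friction and masses are not known exactly. Their poses are not given: they have to be found in the camera images.
- dispenser: fixed white soap dispenser, housing 54 mm wide (its x), 108 mm long (its y), 128 mm high with the lid shut, on a foot 120 x 150 mm. Origin on the ledge near the middle of the housing, z up. Chute mouth and lid at its +y end, lever paddle beyond its -y end. The lever pivots about a line along its x through (0, -62, 85) mm. Place and yaw vary.
- lever_pad (a point): centre of the upper face of the red lever paddle, 44 mm (dispenser x) by 40 mm (dispenser y), 8 mm thick; moves with it. 85 mm from the lever pivot towards the dispenser's -y. At rest about 106 mm above the ledge, free end tilted up 0.2 rad; fully down about 72 mm above it, tilted 0.2 rad down: 34 mm of travel, nearly straight down. No bystander stands within 120 mm of it.
- lever (a joint): lever angle: 0 = up at rest, 0.40 rad = fully down on its stop. A spring and the lid's weight push it back up: the push needed at the paddle is about 4 to 8 N over the travel. Let go, it flies up at once and the lid slams.
- lid (a joint): lid angle: 0 = shut, about 1.16 rad = fully open; the lid turns 2.9 times as far as the lever and always moves with it. The soap gets free at about 0.3 rad.
- lid_edge (a point): middle of the upper front edge of the clear plastic lid with red edges (top panel 62 x 88 mm, front panel 58 mm high that closes the chute mouth). The lid's hinge line runs along the dispenser's x, 87 mm behind this point, 126 mm above the ledge. Shut, this point is 126 mm above the ledge; open, about 206 mm.
- soap_center (a point): centre of the loose yellow soap ball, 34 mm in diameter, 25 g; waits in the chute behind the lid and rolls out into the dish by itself when the lid opens, within about a second.
- dish: loose white ceramic oval soap dish, 131 mm long (its y) by 91 mm wide (its x), wall 28 mm high and 5 mm thick, ribbed floor 6 to 9 mm above the ledge; origin at the centre of its underside. Stands under the chute mouth.
- pump: loose matte black closed pump bottle, 60 mm in diameter, 165 mm high, origin at the centre of its underside; a bystander, either beyond the dispenser (its +x side) or beyond the dish (its +y side).
- tumbler: loose glass tumbler, 66 mm in diameter, 95 mm high, origin at the centre of its underside; a bystander, either beyond the dispenser (its +x side) or beyond the dish (its +y side).
- scraper: loose stainless tongue scraper, a U of 6 mm wire, 118 mm long (its x) by 54 mm wide, flat on the ledge; origin on the ledge, 70 mm from the ends of its legs; a bystander in front of the dispenser (its -x side).
Things that resemble listed ones, but are neither listed nor needed, are in the scene too. There is more than one size of the dispenser; the job needs the larger.

How it is judged:
By the outcome, as a careful person would: the job done as asked, in the order asked, and still so for the second after the job is handed in, with the robot touching nothing.
It also fails if it takes over 40 s, if anything falls off the work surface, if the arm or the gripper's body presses on something with over 40 N, if the wrist force passes 120 N, or if a joint passes its speed limit or range.

## Working session

There is one attempt and no reset: what is moved stays moved. The work goes in short steps, Python scripts to look and compute and a tool call to move; the robot and the scene stay as the last step left them, time stands still between calls to the robot, and variables do not carry over. Pictures are saved under pics/ and viewed, at most 10 in all, crops included, and the job is handed in when it is done.

Besides the shell and the picture viewer there is one more tool, called after "Emit:" by a JSON object that holds its "name" and its "arguments". servo_tool: Moves the arm, as the interface text tells. Its arguments: {"type":"object","properties":{"commands":{"type":"array"},"squeeze":{"type":"number"}},"required":["commands"]}

```bash
mkdir -p pics; cat > h.py <<'E'
from rig import *
import numpy as np, cv2, pickle
def snap(n,f):
    c=capture(n); cv2.imwrite(f'pics/{f}.png',cv2.resize(c['pixels'][:,:,::-1],(800,600),interpolation=cv2.INTER_CUBIC)); pickle.dump(c,open(f'{f}.pkl','wb')); return c
def world(c,u,v,z=None):
    K=np.array([[c['fx'],0,c['cx']],[0,c['fy'],c['cy']],[0,0,1]]);R=cv2.Rodrigues(np.array(c['rvec'],float))[0];t=np.array(c['tvec'],float).ravel()
    p=cv2.undistortPoints(np.array([[[u,v]]],float),K,np.array(c['distortion'],float))[0,0]
    ray=np.array([p[0],p[1],1])
    if z is None: return R.T@(ray*float(c['z_map'][int(round(v)),int(round(u))])-t)
    o=-R.T@t; d=R.T@ray; return o+d*(z-o[2])/d[2]
E
python3 - <<'E'
from h import *
snap('top','t0');snap('side','s0');print(sense())
E
```

```text
{'time_s': 0.1, 'joints': array([ 9.60605200e-01,  3.13417217e-01,  1.49837728e+00,  1.63732171e-05,
        1.33097264e+00, -2.23384255e-01]), 'dq': array([ 1.63243569e-04, -3.45232187e-04,  2.99972947e-04, -1.91520595e-04,
        2.06091739e-04,  4.91661778e-05]), 'tau': array([ 2.86926821e-03, -4.12894034e+01, -2.60141641e+01, -1.47832243e-04,
        2.95977050e-03,  5.59000023e-05]), 'eef_pos': array([197.89688434, 485.99798666, 206.67436886]), 'ee_rot': array([-2.45001814e-04,  1.92201863e-01,  9.81355236e-01, -5.33753897e-04]), 'force': array([0.19766127, 0.74509761, 0.17369858]), 'wrist_torque': array([-0.0256286 , -0.04896998,  0.00134629]), 'grip_force': 0.0, 'grip_width': 1.0023313422412528}
```

View pics/t0.png

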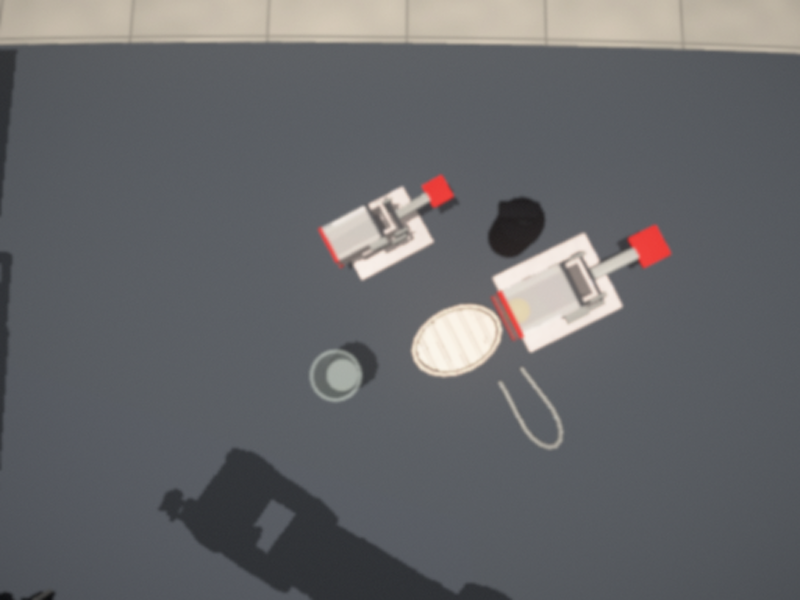

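View pics/s0.png

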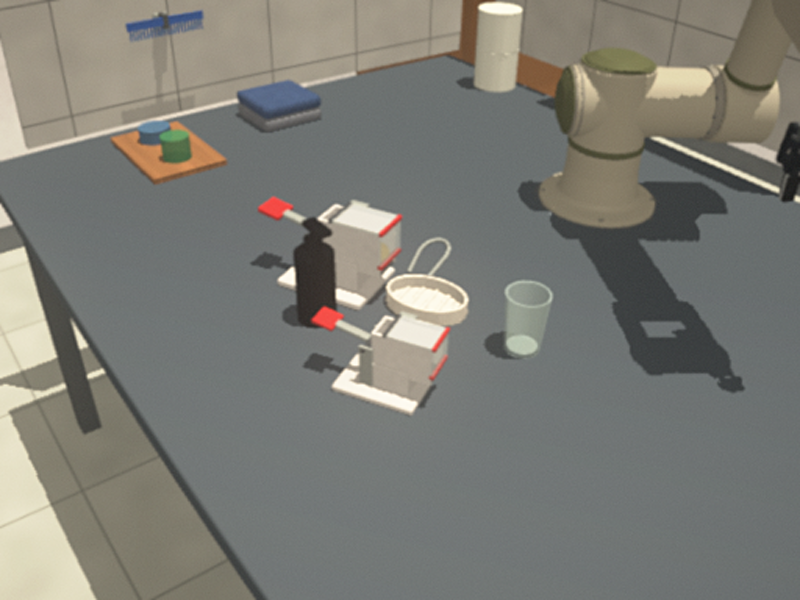

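The top view shows the larger dispenser, with the dish and soap beside it. Its paddle is at about (650,246) on the 800 px scale and the soap at (518,310). The smaller lookalike is at about (380,235), the pump at (516,226), the tumbler at (336,375) and the scraper at (535,410).

```bash
python3 - <<'E'
from h import *
s=.64
for f in ['t0','s0']:
    c=pickle.load(open(f+'.pkl','rb')); p=c['pixels'].astype(int)
    m=((p[:,:,0]>150)&(p[:,:,1]<90)&(p[:,:,2]<90)).astype('uint8')
    n,l,st,ce=cv2.connectedComponentsWithStats(m)
    for i in range(1,n):
        if st[i,4]>60:
            vs,us=np.where(cv2.erode((l==i).astype('uint8'),np.ones((3,3)))>0)
            if len(us)<5: continue
            P=np.array([world(c,u,v) for u,v in zip(us,vs)])
            print(f,st[i],ce[i].round(1),'med',np.median(P,0).round(1),'min',P.min(0).round(),'max',P.max(0).round(),world(c,*ce[i],z=106).round(1))
            if f=='t0': print(cv2.boxPoints(cv2.minAreaRect(np.array([world(c,u,v,z=106)[:2] for v,u in zip(*np.where(l==i))],np.float32))).round(1).tolist())
c=pickle.load(open('t0.pkl','rb'))
print('foot',[world(c,u*s,v*s,z=8).round(0)[:2].tolist() for u,v in [(493,276),(585,234),(622,308),(531,352)]])
print('dish',world(c,457*s,340*s,z=28).round(0),'pump',world(c,516*s,226*s).round(0),'soap',world(c,518*s,310*s).round(0))
E
```

```text
t0 [270 112  20  21 255] [280.  121.6] med [694.6 122.5  81.5] min [673. 106.  77.] max [711. 141.  86.] [686.6 123.9 106. ]
[[662.9000244140625, 129.60000610351562], [678.0999755859375, 101.69999694824219], [709.5, 118.69999694824219], [694.2999877929688, 146.60000610351562]]
t0 [402 144  28  28 447] [415.7 157. ] med [ 618.5 -151.3  104.5] min [ 454. -173.   98.] max [642. 166. 926.] [ 617.9 -150.3  106. ]
[[587.5999755859375, -140.6999969482422], [607.2999877929688, -179.3000030517578], [647.2999877929688, -158.8000030517578], [627.5, -120.19999694824219]]
s0 [165 127  22  13 164] [175.2 132.8] med [ 624.6 -149.3  108.6] min [ 604. -166.  104.] max [ 643. -125.  113.] [ 621.2 -151.7  106. ]
s0 [200 196  19  16 170] [208.6 203.2] med [698.2 122.   84.1] min [681. 106.  80.] max [713. 141.  88.] [712.4 148.4 106. ]
foot [[590.0, 39.0], [653.0, -94.0], [546.0, -145.0], [482.0, -14.0]]
dish [497.  92.  28.] pump [636.  26. 126.] soap [530.  25. 127.]
```

Emit:
{"name": "servo_tool", "arguments": {"commands": [[1,[0,0,-0.02],[0,0,0]],[1,[0,0,-0.02],[0,0,0.9]],[1,[0,0,-0.02],[0,0,0.9]],[1,[0,0,-0.02],[0,0,0.9]],[1,[0,0,0],[0,0,0.9]],[1,[0,0,0],[0,0,0.9]],[1,[0,0,0],[0,0,0.9]],[1,[0,0,0],[0,0,0.9]],[1,[0,0,0],[0,0,0.67]],[1,[0,0,0],[0,0,0]]], "squeeze": 20}}

```text
time_s: 0.93
eef_pos: [198.0, 486.1, 286.9]
ee_rot: [-0.0, 0.531, 0.847, -0.0]
force: [0.7, 0.1, -0.3]
grip_width: -0.002
grip_force: 0.0
```

Emit:
{"name": "servo_tool", "arguments": {"commands": [[1,[-0.015,0.002,0],[0,0,0]],[1,[-0.03,0.004,0],[0,0,0]],[1,[-0.03,0.004,0],[0,0,0]],[1,[-0.03,0.004,0],[0,0,0]],[1,[-0.03,0.004,0],[0,0,0]],[1,[-0.03,0.004,0],[0,0,0]],[1,[-0.03,0.004,0],[0,0,0]],[1,[-0.03,0.004,0],[0,0,0]],[1,[-0.03,0.004,0],[0,0,0]],[1,[-0.03,0.004,0],[0,0,0]]]}}

```text
time_s: 1.77
eef_pos: [357.7, 245.4, 287.1]
ee_rot: [-0.0, 0.529, 0.849, -0.0]
force: [0.3, 0.1, -0.5]
grip_width: -0.004
grip_force: 0.0
```

Emit:
{"name": "servo_tool", "arguments": {"commands": [[1,[-0.03,0.004,0],[0,0,0]],[1,[-0.03,0.004,0],[0,0,0]],[1,[-0.03,0.004,0],[0,0,0]],[1,[-0.03,0.004,0],[0,0,0]],[1,[-0.03,0.004,0],[0,0,0]],[1,[-0.03,0.004,0],[0,0,0]],[1,[-0.03,0.004,0],[0,0,0]],[1,[-0.03,0.004,0],[0,0,0]],[1,[-0.03,0.004,0],[0,0,0]],[1,[-0.03,0.004,0],[0,0,0]]]}}

```text
time_s: 2.6
eef_pos: [525.3, -6.7, 287.0]
ee_rot: [-0.0, 0.529, 0.849, -0.0]
force: [-0.4, 0.2, -0.1]
grip_width: 0.0
grip_force: 0.0
```

Emit:
{"name": "servo_tool", "arguments": {"commands": [[1,[-0.03,0.004,0],[0,0,0]],[1,[-0.03,0.004,0],[0,0,0]],[1,[-0.03,0.004,0],[0,0,0]],[1,[-0.03,0.004,0],[0,0,0]],[1,[-0.02,0.003,0],[0,0,0]],[1,[0,0,0],[0,0,0]],[1,[0,0,0],[0,0,0]]]}}

```text
time_s: 3.18
eef_pos: [603.3, -123.3, 286.3]
ee_rot: [-0.001, 0.529, 0.848, -0.0]
force: [-0.3, 1.2, -0.0]
grip_width: -0.004
grip_force: 0.0
```

Emit:
{"name": "servo_tool", "arguments": {"commands": [[1,[-0.016,0.0015,0.01],[0,0,0]],[1,[-0.016,0.0015,0.025],[0,0,0]],[1,[0,0,0.03],[0,0,0]],[1,[0,0,0.03],[0,0,0]],[1,[0,0,0.03],[0,0,0]],[1,[0,0,0.025],[0,0,0]],[1,[0,0,0.012],[0,0,0]],[1,[0,0,0],[0,0,0]],[1,[0,0,0],[0,0,0]]]}}

```text
time_s: 3.93
eef_pos: [619.9, -149.4, 125.8]
ee_rot: [-0.0, 0.529, 0.849, 0.0]
force: [0.0, -0.1, 0.1]
grip_width: 0.002
grip_force: 0.0
```

```bash
python3 - <<'E'
from h import *
c=snap('side','s1'); a=c['pixels'][90:230,130:310,::-1]; cv2.imwrite('pics/s1c.png',cv2.resize(a,(720,560),interpolation=cv2.INTER_CUBIC))
E
```

```text
(no output)
```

View pics/s1c.png

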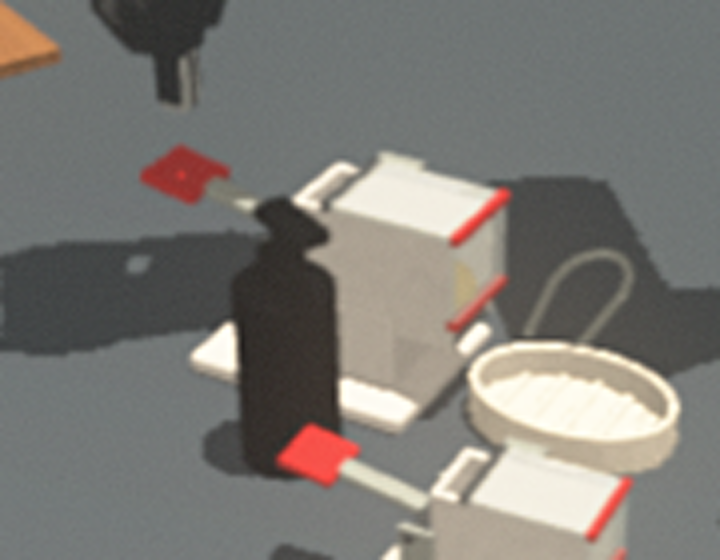

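The crop shows the shut fingertips at about (175,105) and the paddle centre at about (183,172). The gap looks larger than expected, so I'm checking it by projecting the points.

```bash
python3 - <<'E'
from h import *
c=pickle.load(open('s1.pkl','rb'));s=sense();print(s['eef_pos'])
K=np.array([[c['fx'],0,c['cx']],[0,c['fy'],c['cy']],[0,0,1]])
for p in [s['eef_pos'],[619.9,-149.4,106],[619.9,-149.4,146]]:
    q=cv2.projectPoints(np.array([p],float),np.array(c['rvec']),np.array(c['tvec']),K,np.array(c['distortion']))[0].ravel();print(q,((q-[130,90])*4).round())
print(c['z_map'][108:140:2,172:180:2].round())
for u,v in [(173,112),(174,114),(177,115),(175,133)]: print(world(c,u,v).round(1))
c=snap('top','t1'); a=c['pixels'][110:220,340:480,::-1]; cv2.imwrite('pics/t1c.png',cv2.resize(a,(700,550),interpolation=cv2.INTER_CUBIC))
E
```

```text
[ 620.38100382 -149.71804136  126.71648587]
[175.23241392 125.61862893] [181. 142.]
[176.06816174 133.01350714] [184. 172.]
[174.89957304 118.60813706] [180. 114.]
[[1180. 1188. 1182. 1192.]
 [1186. 1189. 1187. 1197.]
 [1187. 1190. 1194. 1194.]
 [1191. 1190. 1197. 1201.]
 [1207. 1206. 1199. 1532.]
 [1526. 1535. 1532. 1527.]
 [1522. 1520. 1521. 1516.]
 [1513. 1506. 1508. 1505.]
 [1495. 1490. 1495. 1497.]
 [1489. 1253. 1259. 1485.]
 [1245. 1248. 1246. 1244.]
 [1238. 1244. 1239. 1244.]
 [1232. 1230. 1236. 1241.]
 [1226. 1228. 1229. 1226.]
 [1220. 1218. 1225. 1221.]
 [1225. 1219. 1217. 1216.]]
[ 628.9 -139.   170.5]
[ 627.5 -137.2  165.5]
[ 618.9 -138.7  159.8]
[ 624.3 -146.5  108.7]
```

View pics/t1c.png

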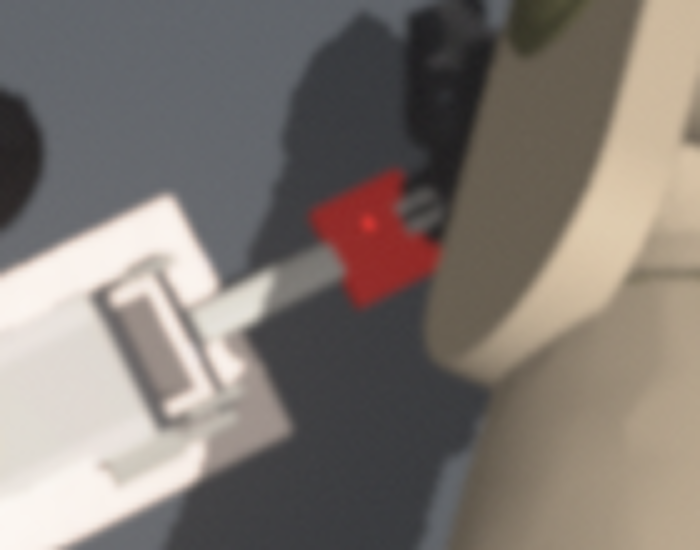

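The fingertips lie on the right axis over the paddle, but they appear to end about 30 mm above the reported TCP. I'll go down slowly, feeling for contact.

Emit:
{"name": "servo_tool", "arguments": {"commands": [[1,[0,-0.002,0.004],[0,0,0]],[1,[0,0,0.005],[0,0,0]],[1,[0,0,0.003],[0,0,0]],[1,[0,0,0.003],[0,0,0]],[1,[0,0,0.001],[0,0,0]],[1,[0,0,0],[0,0,0]]]}}

```text
time_s: 4.53
eef_pos: [618.1, -151.1, 108.8]
ee_rot: [-0.0, 0.53, 0.848, -0.0]
force: [1.1, 1.1, 0.3]
grip_width: 0.002
grip_force: 0.0
```

Emit:
{"name": "servo_tool", "arguments": {"commands": [[1,[0,0,0.003],[0,0,0]],[1,[0,0,0.003],[0,0,0]],[1,[0,0,0],[0,0,0]],[1,[0,0,0],[0,0,0]]]}}

```text
time_s: 4.87
eef_pos: [618.1, -151.0, 103.0]
ee_rot: [-0.0, 0.53, 0.848, -0.0]
force: [-0.2, -1.0, -0.0]
grip_width: -0.003
grip_force: 0.0
```

Emit:
{"name": "servo_tool", "arguments": {"commands": [[1,[0,0,0.004],[0,0,0]],[1,[0,0,0.004],[0,0,0]],[1,[0,0,0.004],[0,0,0]],[1,[0,0,0.003],[0,0,0]],[1,[0,0,0],[0,0,0]],[1,[0,0,0],[0,0,0]]]}}

```text
time_s: 5.37
eef_pos: [618.1, -151.1, 88.0]
ee_rot: [-0.0, 0.53, 0.848, -0.0]
force: [-0.3, 0.8, -0.2]
grip_width: 0.002
grip_force: 0.0
```

```bash
python3 - <<'E'
from h import *
c=snap('side','s2'); a=c['pixels'][90:230,130:310,::-1]; cv2.imwrite('pics/s2c.png',cv2.resize(a,(720,560),interpolation=cv2.INTER_CUBIC))
E
```

```text
(no output)
```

View pics/s2c.png

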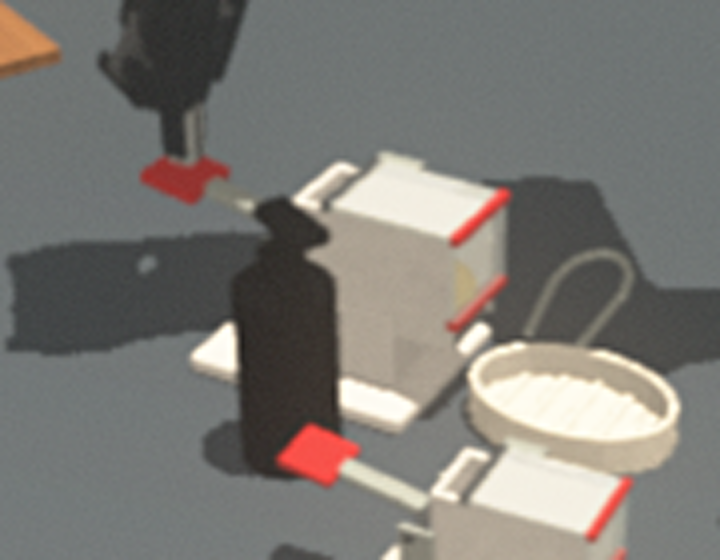

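The tips now hover a few mm above the paddle centre at about (185,165). I'm continuing slowly.

Emit:
{"name": "servo_tool", "arguments": {"commands": [[1,[0,0,0.002],[0,0,0]],[1,[0,0,0.002],[0,0,0]],[1,[0,0,0.002],[0,0,0]],[1,[0,0,0.002],[0,0,0]],[1,[0,0,0.001],[0,0,0]],[1,[0,0,0],[0,0,0]]]}}

```text
time_s: 5.92
eef_pos: [618.5, -151.5, 79.5]
ee_rot: [0.001, 0.53, 0.848, -0.0]
force: [0.7, -1.3, 3.5]
grip_width: 0.002
grip_force: 1.5
```

Emit:
{"name": "servo_tool", "arguments": {"commands": [[1,[0,0,0.002],[0,0,0]],[1,[0,0,0.001],[0,0,0]],[1,[0,0,0],[0,0,0]]]}}

```text
time_s: 6.17
eef_pos: [618.4, -151.2, 76.2]
ee_rot: [0.0, 0.53, 0.848, 0.0]
force: [1.4, -1.6, 3.6]
grip_width: 0.001
grip_force: 2.0
```

Emit:
{"name": "servo_tool", "arguments": {"commands": [[1,[0,0,0.002],[0,0,0]],[1,[0,0,0.001],[0,0,0]],[1,[0,0,0],[0,0,0]]]}}

```text
time_s: 6.42
eef_pos: [618.3, -151.1, 73.2]
ee_rot: [0.0, 0.53, 0.848, 0.0]
force: [2.3, -3.1, 3.2]
grip_width: -0.002
grip_force: 2.1
```

Emit:
{"name": "servo_tool", "arguments": {"commands": [[1,[0,0,0.003],[0,0,0]],[1,[0,0,0.003],[0,0,0]],[1,[0,0,0.003],[0,0,0]],[1,[0,0,0.003],[0,0,0]],[1,[0,0,0.003],[0,0,0]],[1,[0,0,0.003],[0,0,0]],[1,[0,0,0.002],[0,0,0]],[1,[0,0,0.001],[0,0,0]],[1,[0,0,0],[0,0,0]]]}}

```text
time_s: 7.17
eef_pos: [618.3, -151.1, 52.3]
ee_rot: [0.0, 0.53, 0.848, 0.0]
force: [1.1, -2.7, 5.8]
grip_width: 0.005
grip_force: 3.0
```

Emit:
{"name": "servo_tool", "arguments": {"commands": [[1,[0,0,0.001],[0,0,0]],[1,[0,0,0.001],[0,0,0]],[1,[0,0,0],[0,0,0]]]}}

```text
time_s: 7.42
eef_pos: [618.2, -150.9, 50.3]
ee_rot: [-0.0, 0.53, 0.848, 0.0]
force: [1.3, -2.2, 5.4]
grip_width: 0.001
grip_force: 3.0
```

Emit:
{"name": "servo_tool", "arguments": {"commands": [[1,[0,0,0.001],[0,0,0]],[1,[0,0,0.001],[0,0,0]],[1,[0,0,0],[0,0,0]]]}}

```text
time_s: 7.67
eef_pos: [618.3, -150.8, 49.3]
ee_rot: [0.0, 0.53, 0.848, 0.0]
force: [-1.9, -0.3, 12.1]
grip_width: -0.001
grip_force: 5.6
```

Force jumped to 12 N, so the lever is on its stop. I'm adding a small amount more and then looking.

Emit:
{"name": "servo_tool", "arguments": {"commands": [[1,[0,0,0.001],[0,0,0]],[1,[0,0,0],[0,0,0]],[1,[0,0,0],[0,0,0]],[1,[0,0,0],[0,0,0]],[1,[0,0,0],[0,0,0]],[1,[0,0,0],[0,0,0]],[1,[0,0,0],[0,0,0]],[1,[0,0,0],[0,0,0]]]}}

```text
time_s: 8.33
eef_pos: [618.4, -150.8, 49.0]
ee_rot: [0.0, 0.53, 0.848, 0.0]
force: [-3.7, 0.4, 17.4]
grip_width: 0.001
grip_force: 8.1
```

```bash
python3 - <<'E'
from h import *
c=snap('side','s3'); a=c['pixels'][90:230,130:310,::-1]; cv2.imwrite('pics/s3c.png',cv2.resize(a,(720,560),interpolation=cv2.INTER_CUBIC))
E
```

```text
(no output)
```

View pics/s3c.png

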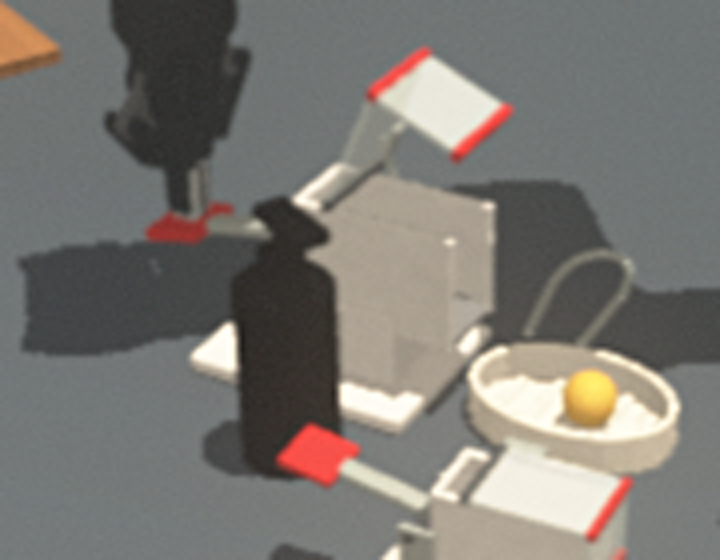

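The lid is fully open with its front panel at (440,100), and the soap lies in the dish at (590,398). Now a slow release.

Emit:
{"name": "servo_tool", "arguments": {"commands": [[1,[0,0,-0.0006],[0,0,0]],[1,[0,0,-0.0006],[0,0,0]],[1,[0,0,-0.0006],[0,0,0]],[1,[0,0,-0.0006],[0,0,0]],[1,[0,0,-0.0006],[0,0,0]],[1,[0,0,-0.0006],[0,0,0]],[1,[0,0,-0.0006],[0,0,0]],[1,[0,0,-0.0006],[0,0,0]],[1,[0,0,-0.0006],[0,0,0]],[1,[0,0,-0.0006],[0,0,0]]]}}

```text
time_s: 9.22
eef_pos: [618.4, -151.2, 53.5]
ee_rot: [0.0, 0.53, 0.848, 0.0]
force: [2.4, -3.2, 5.7]
grip_width: 0.0
grip_force: 2.9
```

Emit:
{"name": "servo_tool", "arguments": {"commands": [[1,[0,0,-0.0006],[0,0,0]],[1,[0,0,-0.0006],[0,0,0]],[1,[0,0,-0.0006],[0,0,0]],[1,[0,0,-0.0006],[0,0,0]],[1,[0,0,-0.0006],[0,0,0]],[1,[0,0,-0.0006],[0,0,0]],[1,[0,0,-0.0006],[0,0,0]],[1,[0,0,-0.0006],[0,0,0]],[1,[0,0,-0.0006],[0,0,0]],[1,[0,0,-0.0006],[0,0,0]]]}}

```text
time_s: 10.05
eef_pos: [618.5, -151.5, 59.6]
ee_rot: [0.001, 0.53, 0.848, -0.0]
force: [2.3, -3.4, 6.7]
grip_width: 0.001
grip_force: 2.8
```

Emit:
{"name": "servo_tool", "arguments": {"commands": [[1,[0,0,-0.0006],[0,0,0]],[1,[0,0,-0.0006],[0,0,0]],[1,[0,0,-0.0006],[0,0,0]],[1,[0,0,-0.0006],[0,0,0]],[1,[0,0,-0.0006],[0,0,0]],[1,[0,0,-0.0006],[0,0,0]],[1,[0,0,-0.0006],[0,0,0]],[1,[0,0,-0.0006],[0,0,0]],[1,[0,0,-0.0006],[0,0,0]],[1,[0,0,-0.0006],[0,0,0]]]}}

```text
time_s: 10.88
eef_pos: [618.5, -151.4, 65.6]
ee_rot: [0.001, 0.53, 0.848, -0.0]
force: [1.6, -3.9, 4.7]
grip_width: 0.001
grip_force: 2.3
```

Emit:
{"name": "servo_tool", "arguments": {"commands": [[1,[0,0,-0.0006],[0,0,0]],[1,[0,0,-0.0006],[0,0,0]],[1,[0,0,-0.0006],[0,0,0]],[1,[0,0,-0.0006],[0,0,0]],[1,[0,0,-0.0006],[0,0,0]],[1,[0,0,-0.0006],[0,0,0]],[1,[0,0,-0.0006],[0,0,0]],[1,[0,0,-0.0006],[0,0,0]],[1,[0,0,-0.0006],[0,0,0]],[1,[0,0,-0.0006],[0,0,0]]]}}

```text
time_s: 11.72
eef_pos: [618.1, -150.8, 71.1]
ee_rot: [-0.0, 0.53, 0.848, 0.0]
force: [1.5, 0.4, 4.9]
grip_width: -0.002
grip_force: 2.1
```

Emit:
{"name": "servo_tool", "arguments": {"commands": [[1,[0,0,-0.0006],[0,0,0]],[1,[0,0,-0.0006],[0,0,0]],[1,[0,0,-0.0006],[0,0,0]],[1,[0,0,-0.0006],[0,0,0]],[1,[0,0,-0.0006],[0,0,0]],[1,[0,0,-0.0006],[0,0,0]],[1,[0,0,-0.0006],[0,0,0]],[1,[0,0,-0.0006],[0,0,0]],[1,[0,0,-0.0006],[0,0,0]],[1,[0,0,-0.0006],[0,0,0]]]}}

```text
time_s: 12.55
eef_pos: [618.0, -150.9, 77.1]
ee_rot: [-0.0, 0.53, 0.848, -0.0]
force: [-1.0, 3.5, 3.0]
grip_width: -0.0
grip_force: 1.8
```

Emit:
{"name": "servo_tool", "arguments": {"commands": [[1,[0,0,-0.0006],[0,0,0]],[1,[0,0,-0.0006],[0,0,0]],[1,[0,0,-0.0006],[0,0,0]],[1,[0,0,-0.0006],[0,0,0]],[1,[0,0,-0.0006],[0,0,0]],[1,[0,0,-0.0006],[0,0,0]],[1,[0,0,-0.0006],[0,0,0]],[1,[0,0,-0.0006],[0,0,0]],[1,[0,0,-0.0006],[0,0,0]],[1,[0,0,-0.0006],[0,0,0]]]}}

```text
time_s: 13.38
eef_pos: [618.2, -151.1, 83.2]
ee_rot: [-0.0, 0.53, 0.848, -0.0]
force: [-2.2, 3.0, 2.6]
grip_width: -0.001
grip_force: 1.6
```

Emit:
{"name": "servo_tool", "arguments": {"commands": [[1,[0,0,-0.0006],[0,0,0]],[1,[0,0,-0.0006],[0,0,0]],[1,[0,0,-0.0006],[0,0,0]],[1,[0,0,-0.0006],[0,0,0]],[1,[0,0,-0.0006],[0,0,0]],[1,[0,0,-0.0006],[0,0,0]],[1,[0,0,-0.0006],[0,0,0]],[1,[0,0,-0.0006],[0,0,0]],[1,[0,0,-0.0006],[0,0,0]],[1,[0,0,-0.0006],[0,0,0]]]}}

```text
time_s: 14.22
eef_pos: [618.2, -151.1, 89.3]
ee_rot: [0.0, 0.53, 0.848, -0.0]
force: [-0.1, -0.1, -0.7]
grip_width: 0.001
grip_force: 0.0
```

Contact is gone. I'm raising the hand clear and checking.

Emit:
{"name": "servo_tool", "arguments": {"commands": [[1,[0,0,-0.005],[0,0,0]],[1,[0,0,-0.02],[0,0,0]],[1,[0,0,-0.03],[0,0,0]],[1,[0,0,-0.03],[0,0,0]],[1,[0,0,-0.03],[0,0,0]],[1,[0,0,-0.02],[0,0,0]],[1,[0,0,-0.01],[0,0,0]],[1,[0,0,0],[0,0,0]],[1,[0,0,0],[0,0,0]]]}}

```text
time_s: 14.97
eef_pos: [618.0, -151.0, 233.3]
ee_rot: [-0.001, 0.53, 0.848, -0.0]
force: [0.2, -0.1, -0.9]
grip_width: -0.004
grip_force: 0.0
```

```bash
python3 - <<'E'
from h import *
c=snap('side','s4'); a=c['pixels'][90:230,130:310,::-1]; cv2.imwrite('pics/s4c.png',cv2.resize(a,(720,560),interpolation=cv2.INTER_CUBIC))
E
```

```text
(no output)
```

View pics/s4c.png

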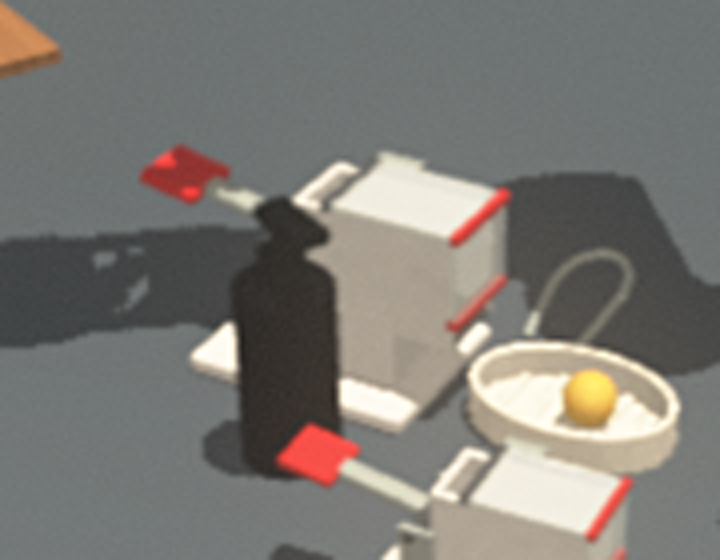

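The lid is shut with its upper edge at (480,217), the soap is in the dish at (590,398), the paddle is back up at (185,172) and the hand is clear.

```bash
python3 -c "
from rig import *
print(finish_job())"
```

```text
the job is handed in; nothing more can be done
None
```

Job handed in at about 15 s: I pressed the lever to its stop, the soap rolled into the dish, and I let the paddle up over about 5 s; the last picture shows the lid shut, the hand clear and the other objects unmoved as far as that view shows (the tumbler was out of frame).

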